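# Swing the nook tray out one notch

## Task

Swing the white shelf tray out by one notch: pull up the ring of its spring pin, turn the tray clockwise (seen from above) to the very next notch, and let the pin spring fully home there. Go gently so that the pin is never forced against the notched plate and nothing on the tray tips or comes off it, and leave everything on the bench where it is.

Things in the scene. Friction and masses are not known exactly. Their poses are not given: they have to be found in the camera images.
- pedestal: Fixed white steel pedestal of the swing-out tray; origin on the bench on the vertical pivot axis, z up; the parked tray (tray = 0) points along this body's +x. Flange 124 mm across, column 42 mm across, height 72 mm; a hub 54 mm across turns on it, with a nut up to 100 mm over the bench.
- quadrant (a point): Point on the pivot axis at the face of the fixed steel quadrant, 66 mm over the bench; x as the pedestal's. Rim radius 108 mm, tray values -0.28 to 0.50, one 11 mm wide rim notch at 0. Continued clockwise by an aluminium plate 1 mm lower, clamped differently each time: its first (the next) notch lies somewhere at tray value 0.58 to 1.00, its second 0.56 farther on; to be seen from above or felt.
- tray (a joint): Angle of the tray about the vertical pivot axis, rad: 0 parked, grows clockwise seen from above, stops at 1.62. Light friction (about 0.12 N m); stays where it is left. A flat neck 40 mm wide, top 80 mm over the bench, leads out to a pan 190 mm long and 176 mm wide with 14 mm lips, from radius 145 to 335 mm; 0.7 kg empty.
- tray_floor (a point): Centre of the pan's floor, on the floor's upper face (83 mm over the bench), at radius 240 mm from the pivot axis.
- spring_pin (a joint): How far the spring pin is pulled up, m: 0 fully home in a notch, 0.010 riding on the steel quadrant's face, 0.009 riding on the aluminium plate's face, at most 0.018. The spring pulls it down with about 6 N when home and 11 N when 13 mm up; if let go over a notch it snaps home by itself.
- pull_ring (a point): Centre of the upright steel pull ring on the spring pin: radius 90 mm from the pivot axis, 120 mm over the bench when the pin is home. 36 mm outer, 21 mm inner diameter, 10 mm thick. Its x points outward along the tray, y along the thickness (the way ring and tray swing), z up; it turns with the tray only. The plunger sleeve under it is 19 mm across, top 94 mm over the bench.
- pin_nose: The steel nose of the spring pin, 8 mm across, flat end with a 1 mm chamfer, under the neck; origin at its lowest point: 10 mm below the steel quadrant's face when home. It slides in the notches with 1.5 mm to spare on each side, and more than 35 N on it bends it.
- ramekin: White ceramic ramekin, 76 mm across, 42 mm high, with four wooden clothes pegs standing in it up to about 76 mm over its foot; origin at its underside's centre, z up. Stands loose on the tray, outer part.
- pinch_bowl: Red silicone pinch bowl, 72 mm across, 30 mm high; origin at its underside's centre. Loose on the tray.
- cruet_stopper: Glass cruet stopper, 36 mm across and 45 mm high, standing on its flat head with the plug upward; origin at its underside's centre. Loose on the tray.
- green_tub: Lidded green plastic tub, 158 x 113 x 90 mm, loose on the bench; origin at its underside's centre. Bystander.
- peg_bucket: Aluminium peg bucket, 112 mm across, 105 mm high, wire handle with spring clip up to 200 mm, loose on the bench; origin at its underside's centre. Bystander.
- cruet: Glass cruet without its stopper, 72 mm across, 137 mm high, loose on the bench; origin at its underside's centre. Bystander.
- soap_bottle: White soap bottle, 68 mm across, 200 mm high, loose on the bench; origin at its underside's centre. Bystander.
Mind the look-alikes: they are no part of the job. Of the things like the cruet_stopper, leave any that is brown; of the rest the smaller one is meant. What is shaped like the ramekin but purple is not meant.

How it is judged:
On the way, in this order (a step that is already met when the one before it is completed fails the run):
1. the ring is pulled: the pin stands clear of the parked notch while the tray is still parked (value of joint spring_pin above 0.0105 m and value of joint tray below 0.06 rad), for 0.1 s.
2. the tray is swung off its parked notch (value of joint tray above 0.2 rad), for 0.05 s.
At the end, for the whole second after the job is handed in: Tray at rest (under 0.05 rad/s) at the next notch (tray value 0.54 to 1.04 rad), spring pin fully home in it (under 2.5 mm up); ramekin, pinch bowl and stopper upright (within 0.2 rad) on the tray floor: origins 78 to 95 mm over the bench, within 115 mm of its centre (value of joint tray between 0.54 and 1.04 rad and value of joint spring_pin below 0.0025 m and velocity of joint tray between -0.05 and 0.05 rad/s and angle between each of ramekin, pinch_bowl, cruet_stopper's own z axis and vertical below 0.2 rad and horizontal distance between each of ramekin, pinch_bowl, cruet_stopper and tray_floor below 0.115 m and height (world z) of ramekin between 0.078 and 0.095 m and height (world z) of pinch_bowl between 0.078 and 0.095 m and height (world z) of cruet_stopper between 0.078 and 0.095 m); the robot touches nothing.
It fails at once if the pin is forced: more than 35 N on its nose (contact force between pin_nose and anything else above 35 N).
It fails at once if something on the tray tips (0.5 rad) or comes off it (angle between any of ramekin, pinch_bowl, cruet_stopper's own z axis and vertical above 0.5 rad or height (world z) of any of ramekin, pinch_bowl, cruet_stopper below 0.07 m).
It fails at once if a thing on the bench is moved by more than 30 mm or tipped over 0.5 rad (distance of any of green_tub, peg_bucket, cruet, soap_bottle from where it was at the start of the episode above 0.03 m or angle between any of green_tub, peg_bucket, cruet, soap_bottle's own z axis and vertical above 0.5 rad).
It also fails if it takes over 48 s, if anything falls off the work surface, if the arm or the gripper's body presses on something with over 40 N, if the wrist force passes 120 N, or if a joint passes its speed limit or range.

## Robot

A 6-joint arm with a two-finger parallel gripper is mounted at the origin on the work surface. World frame = base frame: x ahead of the robot, y to its left, z up, the work surface at z = 0. Lengths are in m, angles in rad, forces in N, time in s.
With the tool pointing down it reaches from about 0.35 to 0.85 m from the base axis. Payload 8.1 kg.
Tool frame: the origin (TCP) lies on the front face of the gripper's body, between the roots of the fingers; the fingertips stand 84 mm ahead of it and the grasp point (between the pads) lies 65 mm ahead of it; x points along the fingers, y is the direction in which the jaws open and shut, and the axes are right-handed (so a half turn about x gives the same grasp; the last joint's range is limited). The gripper opens to 93 mm and grips with 3 to 60 N. Pads are 15 mm wide; open, the fingers measure 128 mm over their backs; the gripper's body (75 mm by 188 mm) begins 65 mm behind the grasp point.
Start: joints at [1.225, 0.13, 1.488, -0, 1.523, -0.085], TCP at [0.155, 0.58, 0.303] pointing down, gripper open.
Joint ranges: [-2.96, 2.96], [-0.89, 2.26], [0.02, 2.5], [-1.34, 4.48], [0, 2.73], [-2.66, 2.66]. Speed limits (rad/s): [2.39, 2.39, 2.79, 3.14, 3.14, 3.14].

## Interface

Orientations are given as a rotation vector (axis times angle).
In Python, from plant import telemetry, read_camera, camera_params, robot gives the robot as it stands.
- The arm moves only by the tool step_arm, never from a script. Its argument "commands" is a list of rows, each an object with "xyz": the shift along the tool's x, y, z in mm, a list of three; "turn": the turn, a rotation vector about the tool's x, y, z in rad, a list of three; "grip": the finger opening in mm, from 0 to 93. In form: [{"xyz": [dx, dy, dz], "turn": [ax, ay, az], "grip": grip}, ...]. A call has 1 to 12 rows; each row is the pose to reach, as a shift and turn from the pose commanded when the call began, along the tool's axes at that moment; what a row does not reach only later rows make up. A row lasts 1/8 s, in which the tool goes at most 62.5 mm and 10.7 degrees, less where a joint would pass 70% of its speed; a pose out of reach is approached as far as the arm can. A call with a gripper value outside its range is refused whole. The fingers move at their own pace and stop on an object; "force" is the grip in N (left out, the last holds). Time passes only in rows, so rows that repeat a pose let the fingers close. It gives the time, the measured TCP pose, the force and the opening at its end, in the units of the state.
- telemetry.read_state(): the state, without advancing time (a new reading comes with each control period).
- read_camera(name): name is "scene" or "side" or "wrist"; returns the picture (480x640x3 uint8, red, green, blue); there is no depth.
- camera_params(name): a dict with "mtx" (3x3 intrinsics, pixels), "rvec" (rotation vector, rad) and "tvec" (3), from world to camera coordinates, as OpenCV has them. Camera axes: x right, y down, z forward; pixel columns grow to the right and rows downward; lengths in m; the calibration is good to about 2 mm. A picture is of the moment at which its call begins: read the wrist's pose just before it. camera_params takes no time and is no camera call; for the wrist camera it gives the pose at the moment of the call.
- robot.close_job(): hands the job in, once; it reports no verdict.
The state is a dict: "t": time; "q": joint angles; "dq": joint speeds; "joint_torque": joint torques, N m; "tool_pos": TCP position; "orientation": TCP orientation; "force": force on the tool from outside, world axes, zero at the start; "wrist_torque": the same for the moment, N m; "opening": finger opening in m.
Only numpy, scipy, OpenCV 4.12 (cv2) and the standard library are available. Lean on these libraries where they do the work, as an engineer would, in place of code of your own. Each camera call takes 0.05 s, during which the arm holds its last target. There are 200 camera calls.

## Working session

There is one attempt and no reset: what is moved stays moved. The work goes in short steps, Python scripts to look and compute and a tool call to move; the robot and the scene stay as the last step left them, time stands still between calls to the robot, and variables do not carry over. Pictures are saved under pics/ and viewed, about 8 in all and at most 12, crops included, and the job is handed in when it is done.

Besides the shell and the picture viewer there is one more tool, called after "Call:" as name([rows], argument=value, ...), one row to a line, values as JSON. step_arm: Moves the arm, as the interface text tells. Its arguments: {"type":"object","properties":{"commands":{"type":"array"},"force":{"type":"number"}},"required":["commands"]}

```bash
mkdir -p pics; cat > h.py <<'E'
import numpy as np, cv2
from plant import telemetry, read_camera, camera_params, robot
def P(n):
    c=camera_params(n);return np.array(c["mtx"],float),cv2.Rodrigues(np.array(c["rvec"],float))[0],np.array(c["tvec"],float).ravel(),
def ray(n,u,v,z,p=None):
    K,R,t=p or P(n);o=-R.T@t;d=R.T@np.linalg.inv(K)@[u,v,1];return o+d*(z-o[2])/d[2]
def proj(n,X,p=None):
    K,R,t=p or P(n);q=K@(R@np.array(X,float)+t);return q[:2]/q[2]
def shot(n,f):
    im=read_camera(n);cv2.imwrite("pics/"+f,im[...,::-1]);return im
def st():
    s=telemetry.read_state();return s
E
python3 - <<'E'
from h import *
s=st();print(s)
for n in("scene","side"):
    shot(n,n+"0.png");K,R,t=P(n);print(n,K[0,0],-R.T@t,R[2])
shot("wrist","wrist0.png");K,R,t=P("wrist");print(K[0,0],-R.T@t,R)
E
```

```text
{'t': 0.0, 'q': array([ 1.22461249e+00,  1.31159826e-01,  1.48928417e+00, -2.47835974e-05,
        1.52298269e+00, -8.53855734e-02]), 'dq': array([-0.00053983, -0.00026577,  0.0004855 , -0.00050839,  0.00102614,
        0.00140939]), 'joint_torque': array([-1.16245898e-03, -5.59836924e+01, -4.91764820e+01,  7.66250677e-02,
        3.49931500e-02, -2.02361502e-04]), 'tool_pos': array([0.15454686, 0.57932485, 0.30168541]), 'orientation': array([ 0.2033204 ,  1.56145209, -0.20614953]), 'force': array([-0.83304303,  0.26087925, -0.53829549]), 'wrist_torque': array([-0.03944713, -0.01808236,  0.03919596]), 'opening': 0.09284591117390144}
scene 539.7575842383794 [1.328325   0.45852889 1.1332933 ] [-0.5364366  -0.33827252 -0.7731801 ]
side 479.8823643268702 [0.58685934 0.99037777 0.76104241] [ 0.01679639 -0.82425067 -0.56597589]
386.4978079580467 [0.07929479 0.59931109 0.38317342] [[ 0.257325    0.96632361 -0.00158995]
 [ 0.92739252 -0.24649494  0.28139536]
 [ 0.27152707 -0.07388457 -0.9595906 ]]
```

View pics/scene0.png

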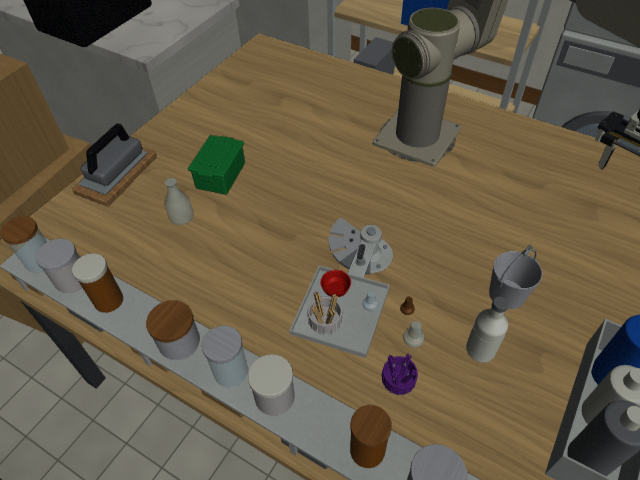

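View pics/side0.png

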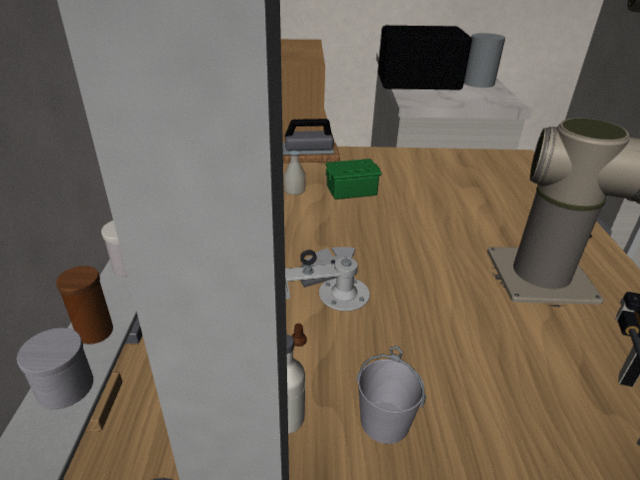

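The tray points toward the scene camera, with the pivot nut at about (371,232) and the ring at about (361,255). The stopper on the tray is at (370,300). Look-alikes on the bench are a brown stopper (407,305), a bigger clear stopper (414,333) and a purple ramekin (400,375). The only upright ring is the one on the neck, so I'll check it in a close crop.

```bash
python3 - <<'E'
from h import *
a=cv2.imread("pics/scene0.png")[205:355,285:425];b=cv2.imread("pics/side0.png")[230:320,275:385]
a=cv2.resize(a,None,fx=4,fy=4,interpolation=2);b=cv2.resize(b,None,fx=3.6,fy=3.6,interpolation=2)[:, :240*2]
a=cv2.resize(a,(520,557));
o=np.zeros((600,800,3),np.uint8);o[:557,:520]=a;b=cv2.resize(b,(280,int(b.shape[0]*280/b.shape[1])));o[:b.shape[0],520:]=b
cv2.imwrite("pics/crop0.png",o)
p=ray("scene",371,231,.1);q=ray("scene",361,255,.115);print(p,q,q-p,np.linalg.norm((q-p)[:2]))
p=ray("side",346,264,.1);print(p); print(ray("side",308,258,.12))
E
```

```text
[0.51072516 0.09205437 0.1       ] [0.6019568  0.11168552 0.115     ] [0.09123164 0.01963116 0.015     ] 0.09331985144886652
[0.50959649 0.10489104 0.1       ]
[0.59703801 0.11228071 0.12      ]
```

View pics/crop0.png

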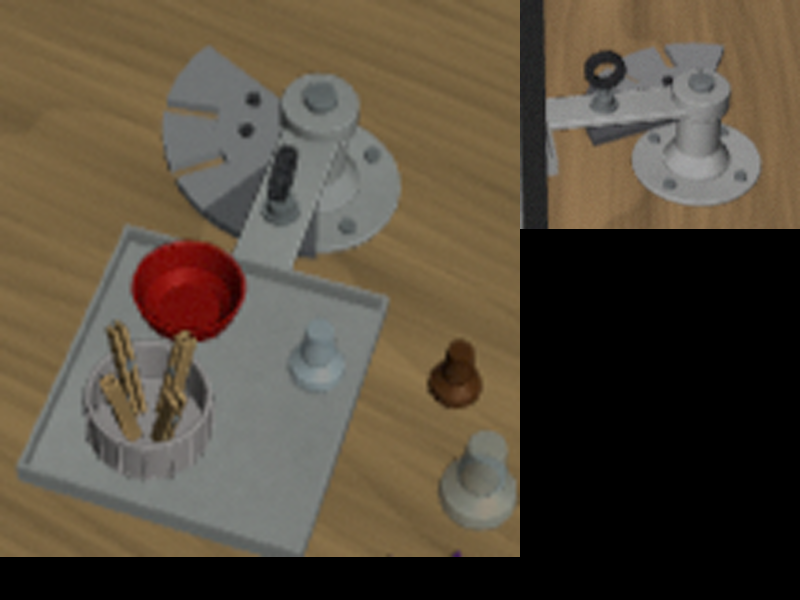

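```bash
cat >> h.py <<'E'
from scipy.spatial.transform import Rotation as Ro
def plan(pos,R1):
    "shift (mm) and turn in current tool axes to reach pos, R1"
    s=st();R0=Ro.from_rotvec(s["orientation"]).as_matrix()
    return (R0.T@(np.array(pos)-s["tool_pos"])*1e3).round(1),Ro.from_matrix(R0.T@R1).as_rotvec().round(4)
def down(yaw):
    "tool x down, tool y at world yaw"
    y=np.array([np.cos(yaw),np.sin(yaw),0]);x=np.array([0,0,-1.]);return np.c_[x,y,np.cross(x,y)]
E
python3 - <<'E'
from h import *
s=st();R0=Ro.from_rotvec(s["orientation"]).as_matrix();print(R0.round(3),"yaw y",np.arctan2(R0[1,1],R0[0,1]))
K,R,t=P("wrist");C=-R.T@t;Ct=R0.T@(C-s["tool_pos"]);Rc=R@R0;print("cam in tool",Ct,Rc.round(3))
# tray dir from pan corners in scene, lip top z=.097
pts=[(285+u/3.714,205+v/3.714) for u,v in[(125,228),(388,298),(302,556),(20,466)]]
W=np.array([ray("scene",*p,.097) for p in pts]);print(W.round(3));
c=W.mean(0);d=(W[2]+W[3]-W[0]-W[1])/2;a=np.arctan2(d[1],d[0]);e=W[1]-W[0];print("c",c,"yaw",a,"len",np.linalg.norm(d),"e",np.linalg.norm(e),np.arctan2(e[1],e[0])-np.pi/2)
piv=c[:2]-.24*np.array([np.cos(a),np.sin(a)]);ring=piv+.09*np.array([np.cos(a),np.sin(a)]);print(piv,ring)
for u,v in[(200,165),(195,110)]:
    w=ray("scene",285+u/3.714,205+v/3.714,.065)[:2]-piv;print(np.linalg.norm(w),a-np.arctan2(w[1],w[0]))
for yaw in(a+np.pi/2,a-np.pi/2):
    for h in (.32,):
        RR=down(yaw);tgt=ring-0.02*np.array([np.cos(a),np.sin(a)])
        # TCP such that optical axis hits tgt at z=.07
        ax=RR@Rc.T@[0,0,1.];o=RR@Ct;off=o+ax*((.07-(h+o[2]))/ax[2]);p=np.r_[tgt-off[:2],h]
        print(yaw,p,plan(p,RR))
E
```

```text
[[-0.     0.258  0.966]
 [-0.001  0.966 -0.258]
 [-1.    -0.001 -0.   ]] yaw y 1.310029600967546
cam in tool [-0.08124573 -0.00029192 -0.07786681] [[ 0.     1.    -0.001]
 [-0.282  0.001  0.96 ]
 [ 0.96   0.     0.282]]
[[0.67  0.034 0.097]
 [0.635 0.205 0.097]
 [0.821 0.243 0.097]
 [0.853 0.071 0.097]]
c [0.74498685 0.13813    0.097     ] yaw 0.19836616932406295 len 0.18786676146173723 e 0.17510319368582605 0.20237976988763462
[0.50969329 0.09083373] [0.59792837 0.10856983]
0.08697742062599145 0.85916572107367
0.08536892502859873 1.4414337702429278
1.7691624961189596 [0.55932921 0.10110735 0.32      ] (array([ -17.6, -357.8,  514.4]), array([-4.591e-01, -4.000e-04,  1.400e-03]))
-1.3724301574708335 [0.59731195 0.1081496  0.32      ] (array([ -17.7, -341.2,  549.3]), array([2.6825e+00, 1.9000e-03, 6.0000e-04]))
```

Call:
step_arm([
  {"xyz": [-18,0,0],"turn": [0,0,0],"grip": 60},
  {"xyz": [-18,-30,45],"turn": [-0.04,0,0],"grip": 40},
  {"xyz": [-18,-65,95],"turn": [-0.09,0,0],"grip": 40},
  {"xyz": [-18,-100,145],"turn": [-0.14,0,0],"grip": 40},
  {"xyz": [-18,-135,195],"turn": [-0.19,0,0],"grip": 40},
  {"xyz": [-18,-170,245],"turn": [-0.24,0,0],"grip": 40},
  {"xyz": [-18,-205,295],"turn": [-0.29,0,0],"grip": 40},
  {"xyz": [-18,-240,345],"turn": [-0.34,0,0],"grip": 40},
  {"xyz": [-18,-275,395],"turn": [-0.39,0,0],"grip": 40},
  {"xyz": [-18,-310,445],"turn": [-0.43,0,0],"grip": 40},
  {"xyz": [-18,-340,485],"turn": [-0.459,0,0],"grip": 40},
  {"xyz": [-18,-358,514],"turn": [-0.459,0,0],"grip": 40},
])

```text
t: 1.65
tool_pos: [0.5604, 0.0991, 0.3223]
orientation: [-0.155, 1.564, 0.154]
force: [0.9, 0.9, 1.2]
opening: 0.0398
```

Call:
step_arm([
  {"xyz": [0,0,0],"turn": [0,0,0],"grip": 40},
  {"xyz": [0,0,0],"turn": [0,0,0],"grip": 40},
  {"xyz": [0,0,0],"turn": [0,0,0],"grip": 40},
  {"xyz": [0,0,0],"turn": [0,0,0],"grip": 40},
])

```text
t: 2.15
tool_pos: [0.5586, 0.1022, 0.3211]
orientation: [-0.157, 1.565, 0.157]
force: [-0.7, -0.7, -0.3]
opening: 0.0398
```

```bash
python3 - <<'E'
from h import *
s=st();print(s["t"],s["tool_pos"],s["orientation"],s["q"].round(3),s["dq"].round(3))
p=P("wrist");np.savez("w1.npz",K=p[0],R=p[1],t=p[2]);shot("wrist","wrist1.png")
print(proj("wrist",[.5097,.0908,.1],p),proj("wrist",[.598,.1086,.12],p))
E
```

```text
2.15 [0.55855734 0.10220475 0.32105243] [-0.15666368  1.56479045  0.15678245] [ 0.091  0.036  1.554  0.     1.551 -1.68 ] [-0.004  0.005 -0.001  0.    -0.001 -0.003]
[317.62478854 160.6970949 ] [317.49809449 279.24951976]
```

View pics/wrist1.png

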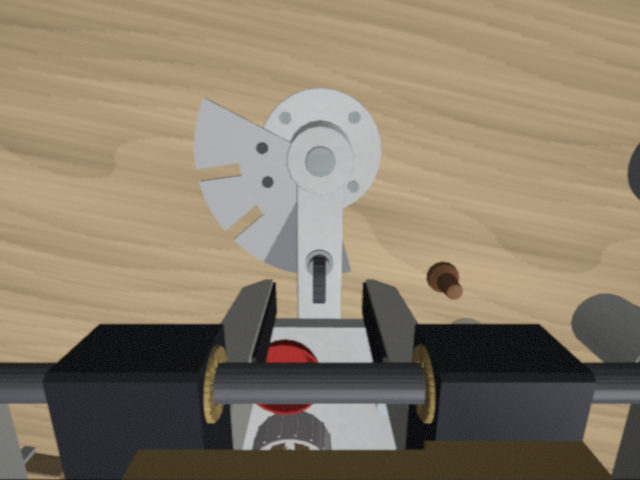

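The wrist view shows the ring edge-on at (319,280), the nut at (320,161), the next notch at about (247,224), and the second notch at about (221,173). The tray things sit behind the fingers. Next I'll unwrap the rim for the notch angle.

```bash
python3 - <<'E'
from h import *
z=np.load("w1.npz");p=(z["K"],z["R"],z["t"]);im=cv2.imread("pics/wrist1.png")
# pivot: nut centre; hub circle; flange
g=cv2.cvtColor(im,cv2.COLOR_BGR2HSV)
print("nut",ray("",320,161,.1,p))
sub=(g[...,1]<40).astype(np.uint8);
ring=(g[240:306,300:340,2]<95);ys,xs=np.nonzero(ring);print("ring px",xs.min()+300,xs.max()+300,xs.mean()+300,ys.min()+240,ys.max()+240)
for zz in(.13,.138):print("ring",ray("",xs[ys>30].mean()+300,280,zz,p))
# neck edges for the tray direction
for r in(225,240,310):
    row=g[r,280:360,2].astype(int);print(r,row.tolist()[10:70])
piv=np.array([.5097,.0908])
piv=ray("",320,161,.1,p)[:2];a=0.2
for rad in(.085,.095,.103):
    th=np.arange(.3,1.7,.01);S=[]
    for t in th:
        u=proj("",[piv[0]+rad*np.cos(a-t),piv[1]+rad*np.sin(a-t),.065],p);S.append(g[int(round(u[1])),int(round(u[0])),1])
    S=np.array(S);m=S>50;print(rad,[(round(x[0],2),round(x[-1],2)) for x in np.split(th[m],np.where(np.diff(th[m])>.015)[0]+1)])
E
```

```text
nut [0.50956143 0.09264011 0.1       ]
ring px 310 327 318.83482944344706 255 302
ring [0.59428857 0.10895394 0.13      ]
ring [0.59099251 0.10828828 0.138     ]
225 [134, 134, 135, 134, 134, 131, 128, 146, 175, 190, 192, 192, 193, 193, 192, 192, 193, 191, 193, 190, 192, 192, 192, 191, 191, 190, 190, 189, 190, 190, 189, 189, 190, 190, 191, 192, 192, 191, 192, 191, 191, 191, 192, 193, 193, 190, 193, 191, 191, 190, 192, 191, 184, 180, 182, 183, 184, 184, 184, 184]
240 [133, 135, 135, 136, 134, 134, 128, 145, 175, 188, 192, 192, 192, 192, 191, 192, 192, 194, 192, 193, 191, 191, 192, 192, 191, 191, 192, 191, 192, 192, 190, 193, 192, 192, 194, 193, 194, 193, 195, 195, 195, 196, 195, 197, 194, 195, 193, 195, 194, 193, 192, 187, 177, 181, 188, 189, 190, 189, 188, 190]
310 [179, 179, 179, 179, 178, 177, 174, 156, 159, 180, 187, 190, 190, 190, 190, 191, 190, 191, 192, 192, 192, 193, 193, 194, 194, 192, 194, 193, 195, 194, 195, 194, 194, 193, 195, 195, 195, 195, 195, 194, 195, 195, 194, 195, 195, 195, 195, 195, 195, 193, 186, 183, 184, 186, 186, 187, 188, 189, 188, 188]
0.085 [(np.float64(0.81), np.float64(0.92)), (np.float64(1.38), np.float64(1.48))]
0.095 [(np.float64(0.82), np.float64(0.92)), (np.float64(1.38), np.float64(1.47))]
0.103 [(np.float64(0.83), np.float64(0.91)), (np.float64(1.39), np.float64(1.47))]
```

```bash
python3 - <<'E'
from h import *
print(plan([.5978,.1101,.187],down(.2+np.pi/2)))
print("cruet",ray("scene",180,218,0),"soap",ray("scene",483,355,0),"tub",ray("scene",217,180,0.0))
E
```

```text
(array([1.34e+02, 1.00e-01, 3.99e+01]), array([-0.0005,  0.0003, -0.    ]))
cruet [ 0.658037 -0.437671  0.      ] soap [0.63925331 0.45530769 0.        ] tub [ 0.48165304 -0.44157707  0.        ]
```

Call:
step_arm([
  {"xyz": [0,0,20],"turn": [0,0,0],"grip": 40},
  {"xyz": [0,0,40],"turn": [0,0,0],"grip": 40},
  {"xyz": [20,0,40],"turn": [0,0,0],"grip": 40},
  {"xyz": [40,0,40],"turn": [0,0,0],"grip": 40},
  {"xyz": [60,0,40],"turn": [0,0,0],"grip": 40},
  {"xyz": [80,0,40],"turn": [0,0,0],"grip": 40},
  {"xyz": [100,0,40],"turn": [0,0,0],"grip": 40},
  {"xyz": [115,0,40],"turn": [0,0,0],"grip": 40},
  {"xyz": [125,0,40],"turn": [0,0,0],"grip": 40},
  {"xyz": [131,0,40],"turn": [0,0,0],"grip": 40},
  {"xyz": [134,0,40],"turn": [0,0,0],"grip": 40},
  {"xyz": [134,0,40],"turn": [0,0,0],"grip": 40},
])

```text
t: 3.7
tool_pos: [0.5984, 0.1092, 0.187]
orientation: [-0.156, 1.565, 0.156]
force: [-0.3, -0.6, 0.2]
opening: 0.0401
```

```bash
python3 - <<'E'
from h import *
s=st();print(s["t"],s["tool_pos"],s["orientation"],s["force"],plan([.5978,.1101,.187],down(.2+np.pi/2)))
shot("wrist","wrist2.png")
E
```

```text
3.7 [0.5984005  0.10919688 0.18703037] [-0.15561693  1.56470211  0.15563692] [-0.27557047 -0.57805754  0.19548341] (array([ 0. ,  1. , -0.4]), array([-0.0018,  0.0005,  0.    ]))
```

View pics/wrist2.png

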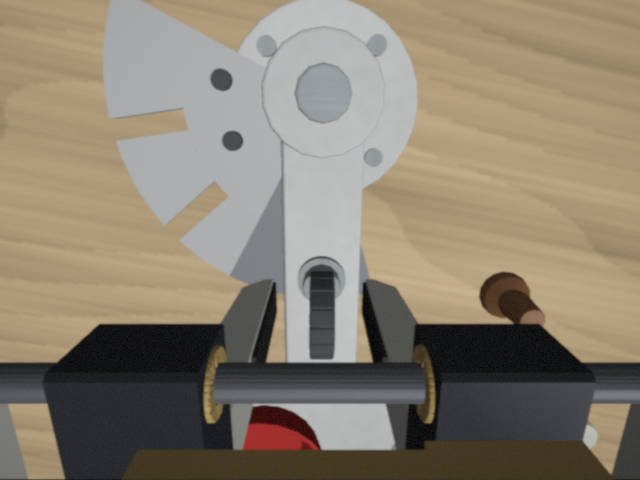

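The ring stands between the fingers, at column 321 against a jaw centre of about 319. Closing on it.

Call:
step_arm([
  {"xyz": [0,1,0],"turn": [0,0,0],"grip": 20},
  {"xyz": [0,1,0],"turn": [0,0,0],"grip": 8},
  {"xyz": [0,1,0],"turn": [0,0,0],"grip": 5},
  {"xyz": [0,1,0],"turn": [0,0,0],"grip": 5},
  {"xyz": [0,1,0],"turn": [0,0,0],"grip": 5},
], force=30)

```text
t: 4.38
tool_pos: [0.598, 0.1102, 0.1868]
orientation: [-0.155, 1.565, 0.156]
force: [-0.5, 0.4, 1.0]
opening: 0.01
```

```bash
python3 -c "
from h import *
s=st();print(s['t'],s['tool_pos'],s['force'],s['wrist_torque'],s['opening'])"
```

```text
4.375 [0.59803878 0.11019424 0.18682997] [-0.4858863   0.376959    1.00331323] [ 0.1058196   0.07577956 -0.09152918] 0.009988649785230428
```

Gripped: 10 mm opening, almost no side force. Pulling up 14 mm.

Call:
step_arm([
  {"xyz": [-3,0,0],"turn": [0,0,0],"grip": 5},
  {"xyz": [-6,0,0],"turn": [0,0,0],"grip": 5},
  {"xyz": [-9,0,0],"turn": [0,0,0],"grip": 5},
  {"xyz": [-12,0,0],"turn": [0,0,0],"grip": 5},
  {"xyz": [-14,0,0],"turn": [0,0,0],"grip": 5},
  {"xyz": [-14,0,0],"turn": [0,0,0],"grip": 5},
  {"xyz": [-14,0,0],"turn": [0,0,0],"grip": 5},
  {"xyz": [-14,0,0],"turn": [0,0,0],"grip": 5},
])

```text
t: 5.38
tool_pos: [0.5979, 0.1102, 0.1997]
orientation: [-0.155, 1.566, 0.156]
force: [6.9, 1.1, -11.9]
opening: 0.0099
```

```bash
python3 - <<'E'
from h import *
s=st();print(s['t'],s['tool_pos'],s['force'],s['wrist_torque'],s['opening'])
piv=np.array([.5096,.0922]);R0=Ro.from_rotvec(s["orientation"]).as_matrix()
r=s["tool_pos"][:2]-piv;print("r",np.linalg.norm(r),"ang",np.arctan2(r[1],r[0]),"tool yaw",np.arctan2(R0[1,1],R0[0,1])-np.pi/2)
a=np.arctan2(r[1],r[0]);rr=np.linalg.norm(r)
def off(t):
    w=piv+rr*np.array([np.cos(a-t),np.sin(a-t)]);d=np.r_[w-s["tool_pos"][:2],0];return (R0.T@d*1e3).round(1)
for t in list(np.arange(.02,.78,.04))+[.8]:print(round(t,3),off(t)[1:])
E
```

```text
5.375 [0.59793019 0.11016593 0.1997256 ] [  6.88085985   1.08103243 -11.93027342] [ 0.35916294 -1.19129278 -0.03942979] 0.009917701669706486
r 0.09013876926827484 ang 0.2006579593752796 tool yaw 0.19808981073484344
0.02 [-1.8 -0. ]
0.06 [-5.4 -0.1]
0.1 [-9.  -0.4]
0.14 [-12.6  -0.8]
0.18 [-16.1  -1.4]
0.22 [-19.7  -2.1]
0.26 [-23.2  -3. ]
0.3 [-26.6  -4. ]
0.34 [-30.1  -5.1]
0.38 [-33.5  -6.3]
0.42 [-36.8  -7.7]
0.46 [-40.   -9.3]
0.5 [-43.2 -10.9]
0.54 [-46.4 -12.7]
0.58 [-49.4 -14.6]
0.62 [-52.4 -16.6]
0.66 [-55.3 -18.8]
0.7 [-58.1 -21. ]
0.74 [-60.8 -23.4]
0.8 [-64.7 -27.2]
```

The spring reads 12 N, so the pin is about 13 mm up. Starting the swing gently.

Call:
step_arm([
  {"xyz": [-14,-0.9,0],"turn": [0.01,0,0],"grip": 5},
  {"xyz": [-14,-1.8,0],"turn": [0.02,0,0],"grip": 5},
  {"xyz": [-14,-3.6,-0.1],"turn": [0.04,0,0],"grip": 5},
  {"xyz": [-14,-5.4,-0.1],"turn": [0.06,0,0],"grip": 5},
  {"xyz": [-14,-7.2,-0.2],"turn": [0.08,0,0],"grip": 5},
  {"xyz": [-14,-9,-0.4],"turn": [0.1,0,0],"grip": 5},
  {"xyz": [-14,-10.8,-0.6],"turn": [0.12,0,0],"grip": 5},
  {"xyz": [-14,-12.6,-0.8],"turn": [0.14,0,0],"grip": 5},
])

```text
t: 6.38
tool_pos: [0.5975, 0.0976, 0.211]
orientation: [-0.045, 1.577, 0.045]
force: [2.5, 2.3, -26.5]
opening: 0.0093
```

I lifted another 14 mm by mistake, because rows are relative to the start of each call. The pin is at its upper stop and the ring has slid a little in the pads. I'll lower some and check.

Call:
step_arm([
  {"xyz": [2,0,0],"turn": [0,0,0],"grip": 5},
  {"xyz": [4,0,0],"turn": [0,0,0],"grip": 5},
  {"xyz": [6,0,0],"turn": [0,0,0],"grip": 5},
  {"xyz": [6,0,0],"turn": [0,0,0],"grip": 5},
])

```text
t: 6.88
tool_pos: [0.5978, 0.0974, 0.2076]
orientation: [-0.046, 1.576, 0.045]
force: [-8.6, 0.6, -12.6]
opening: 0.0099
```

```bash
python3 - <<'E'
from h import *
s=st();print(s['t'],s['tool_pos'],s['force'],s['wrist_torque'],s['opening'])
a=shot("wrist","wrist3.png");b=shot("side","side3.png")[225:315,265:385]
o=np.zeros((600,800,3),np.uint8);o[:420,:560]=cv2.resize(a,(560,420));o[:360,560:]=cv2.resize(b,(480,360))[:,60:300];cv2.imwrite("pics/m3.png",o[...,::-1])
E
```

```text
6.875 [0.59777559 0.09742185 0.20763949] [ -8.58091834   0.55577993 -12.60269177] [ 0.07031482  1.48314647 -0.18474976] 0.009947463558436004
```

View pics/m3.png

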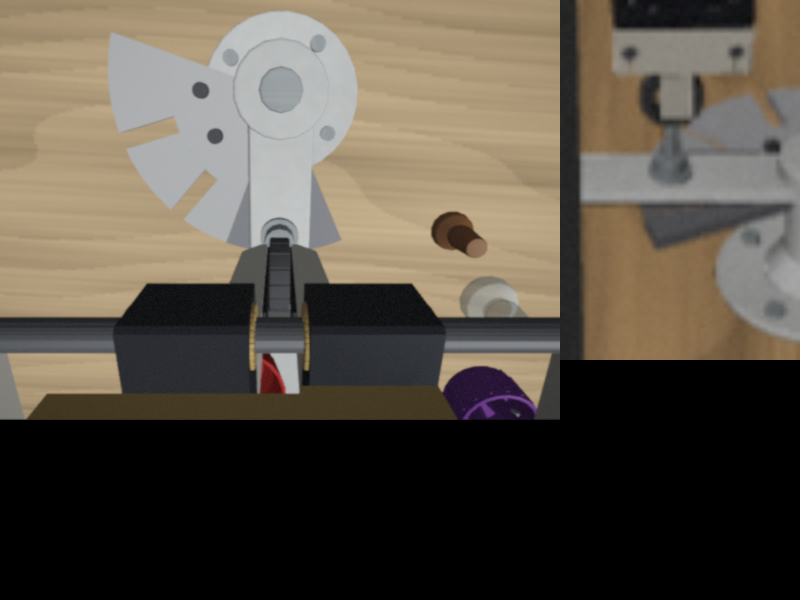

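```bash
cat > arc.py <<'E'
from h import *
import sys
s=st();piv=np.array([.5096,.0922]);R0=Ro.from_rotvec(s["orientation"]).as_matrix();r=s["tool_pos"][:2]-piv
rr=np.linalg.norm(r);a=np.arctan2(r[1],r[0]);print("t",s["t"],"r",rr,"tray",.2-a,"tool yaw tray",.2+np.pi/2-np.arctan2(R0[1,1],R0[0,1]),"z",s["tool_pos"][2],"F",s["force"],s["opening"])
for t in eval(sys.argv[1]):
    w=piv+.0901*np.array([np.cos(a-t),np.sin(a-t)]);d=np.r_[w-s["tool_pos"][:2],0];print(round(t,3),(R0.T@d*1e3).round(1)[1:])
E
python3 arc.py "np.arange(.025,.31,.025)"
```

```text
t 6.975 r 0.08831501687911915 tray 0.1409957776404872 tool yaw tray 0.14176453726535443 z 0.20775999858373986 F [ -7.34329181   0.30981052 -12.84608207] 0.009516380080780146
0.025 [-2.3  1.8]
0.05 [-4.5  1.7]
0.075 [-6.7  1.5]
0.1 [-9.   1.3]
0.125 [-11.2   1.1]
0.15 [-13.5   0.8]
0.175 [-15.7   0.4]
0.2 [-17.9   0. ]
0.225 [-20.1  -0.5]
0.25 [-22.3  -1. ]
0.275 [-24.5  -1.6]
0.3 [-26.6  -2.2]
```

```bash
sed -i 's/piv+.0901/piv+rr/' arc.py; python3 arc.py "np.arange(.025,.26,.025)"
```

```text
t 6.975 r 0.08831501687911915 tray 0.1409957776404872 tool yaw tray 0.14176453726535443 z 0.20775999858373986 F [ -7.34329181   0.30981052 -12.84608207] 0.009516380080780146
0.025 [-2.2 -0. ]
0.05 [-4.4 -0.1]
0.075 [-6.6 -0.2]
0.1 [-8.8 -0.4]
0.125 [-11.   -0.7]
0.15 [-13.2  -1. ]
0.175 [-15.4  -1.3]
0.2 [-17.5  -1.7]
0.225 [-19.7  -2.2]
0.25 [-21.9  -2.7]
```

Call:
step_arm([
  {"xyz": [1,0,-0.8],"turn": [0,0,0],"grip": 5},
  {"xyz": [2,-1.1,-1.5],"turn": [0.0125,0,0],"grip": 5},
  {"xyz": [2,-2.2,-1.5],"turn": [0.025,0,0],"grip": 5},
  {"xyz": [2,-4.4,-1.6],"turn": [0.05,0,0],"grip": 5},
  {"xyz": [2,-6.6,-1.7],"turn": [0.075,0,0],"grip": 5},
  {"xyz": [2,-8.8,-1.9],"turn": [0.1,0,0],"grip": 5},
  {"xyz": [2,-11,-2.2],"turn": [0.125,0,0],"grip": 5},
  {"xyz": [2,-13.2,-2.5],"turn": [0.15,0,0],"grip": 5},
  {"xyz": [2,-15.4,-2.8],"turn": [0.175,0,0],"grip": 5},
  {"xyz": [2,-17.5,-3.2],"turn": [0.2,0,0],"grip": 5},
  {"xyz": [2,-18.6,-3.4],"turn": [0.2125,0,0],"grip": 5},
  {"xyz": [2,-18.6,-3.4],"turn": [0.2125,0,0],"grip": 5},
])

```text
t: 8.48
tool_pos: [0.5965, 0.0789, 0.2064]
orientation: [0.122, 1.57, -0.122]
force: [-6.2, 2.4, -11.7]
opening: 0.0097
```

```bash
python3 arc.py "np.arange(.025,.26,.025)"
```

```text
t 8.475 r 0.08788069381633153 tray 0.35134987444060795 tool yaw tray 0.354933764124602 z 0.20641143400931877 F [ -6.24070366   2.35828149 -11.73730525] 0.009737214549846758
0.025 [-2.2 -0. ]
0.05 [-4.4 -0.1]
0.075 [-6.6 -0.2]
0.1 [-8.8 -0.4]
0.125 [-11.   -0.6]
0.15 [-13.1  -0.9]
0.175 [-15.3  -1.3]
0.2 [-17.5  -1.7]
0.225 [-19.6  -2.1]
0.25 [-21.8  -2.7]
```

Call:
step_arm([
  {"xyz": [0,-1.1,0],"turn": [0.0125,0,0],"grip": 5},
  {"xyz": [0,-2.2,0],"turn": [0.025,0,0],"grip": 5},
  {"xyz": [0,-4.4,-0.1],"turn": [0.05,0,0],"grip": 5},
  {"xyz": [0,-6.6,-0.2],"turn": [0.075,0,0],"grip": 5},
  {"xyz": [0,-8.8,-0.4],"turn": [0.1,0,0],"grip": 5},
  {"xyz": [0,-11,-0.6],"turn": [0.125,0,0],"grip": 5},
  {"xyz": [0,-13.1,-0.9],"turn": [0.15,0,0],"grip": 5},
  {"xyz": [0,-15.3,-1.3],"turn": [0.175,0,0],"grip": 5},
  {"xyz": [0,-17.5,-1.7],"turn": [0.2,0,0],"grip": 5},
  {"xyz": [0,-19.6,-2.1],"turn": [0.225,0,0],"grip": 5},
  {"xyz": [0,-20.7,-2.4],"turn": [0.2375,0,0],"grip": 5},
  {"xyz": [0,-21.8,-2.7],"turn": [0.25,0,0],"grip": 5},
])

```text
t: 9.98
tool_pos: [0.5905, 0.0583, 0.2064]
orientation: [0.318, 1.55, -0.317]
force: [-6.5, 4.8, -11.3]
opening: 0.0098
```

```bash
python3 arc.py "np.arange(.025,.27,.025)"
```

```text
t 9.975 r 0.08768479439913225 tray 0.5964277166515892 tool yaw tray 0.6048114841672108 z 0.20644355416279236 F [ -6.54434948   4.81094639 -11.26822606] 0.009757305730888637
0.025 [-2.2 -0. ]
0.05 [-4.4 -0.1]
0.075 [-6.6 -0.2]
0.1 [-8.8 -0.4]
0.125 [-10.9  -0.6]
0.15 [-13.1  -0.9]
0.175 [-15.3  -1.2]
0.2 [-17.4  -1.6]
0.225 [-19.6  -2. ]
0.25 [-21.7  -2.5]
```

Call:
step_arm([
  {"xyz": [0,-1.1,0],"turn": [0.0125,0,0],"grip": 5},
  {"xyz": [0,-2.2,0],"turn": [0.025,0,0],"grip": 5},
  {"xyz": [0,-4.4,-0.1],"turn": [0.05,0,0],"grip": 5},
  {"xyz": [0,-6.6,-0.2],"turn": [0.075,0,0],"grip": 5},
  {"xyz": [0,-8.8,-0.4],"turn": [0.1,0,0],"grip": 5},
  {"xyz": [0,-10.9,-0.6],"turn": [0.125,0,0],"grip": 5},
  {"xyz": [0,-13.1,-0.9],"turn": [0.15,0,0],"grip": 5},
  {"xyz": [0,-15.3,-1.2],"turn": [0.175,0,0],"grip": 5},
  {"xyz": [0,-16.4,-1.4],"turn": [0.1875,0,0],"grip": 5},
  {"xyz": [0,-17.4,-1.6],"turn": [0.2,0,0],"grip": 5},
  {"xyz": [0,-17.4,-1.6],"turn": [0.2,0,0],"grip": 5},
])

```text
t: 11.35
tool_pos: [0.5821, 0.0431, 0.2064]
orientation: [0.474, 1.521, -0.473]
force: [-6.3, 4.4, -12.2]
opening: 0.0095
```

```bash
python3 arc.py "np.arange(.01,.1,.01)"; python3 - <<'E'
from h import *
p=P("wrist");np.savez("w4.npz",K=p[0],R=p[1],t=p[2]);a=shot("wrist","wrist4.png");b=shot("scene","scene4.png")[205:355,245:425]
o=np.zeros((600,800,3),np.uint8);o[:330,:440]=cv2.resize(a,(440,330));o[:300,440:]=cv2.resize(b,(360,300));cv2.imwrite("pics/m4.png",o[...,::-1])
E
```

```text
t 11.35 r 0.08757755494583087 tray 0.7955340936417061 tool yaw tray 0.8045130907308737 z 0.20644049590914487 F [ -6.32381911   4.37150521 -12.21996514] 0.009544462342003549
0.01 [-0.9  0. ]
0.02 [-1.8 -0. ]
0.03 [-2.6 -0. ]
0.04 [-3.5 -0. ]
0.05 [-4.4 -0.1]
0.06 [-5.3 -0.1]
0.07 [-6.1 -0.2]
0.08 [-7.  -0.2]
0.09 [-7.9 -0.3]
```

View pics/wrist4.png

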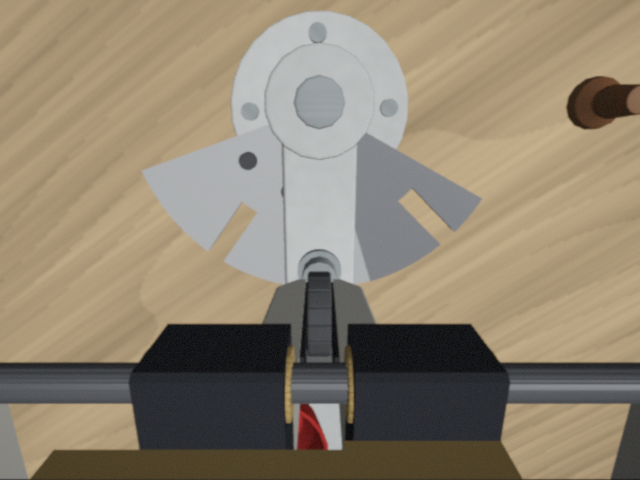

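The tray is near 0.80. The parked notch (about (430,215)) and the second aluminium notch (about (235,228)) both show, with the next notch hidden under the neck. Next I'll measure the neck's direction against them.

```bash
python3 - <<'E'
from h import *
z=np.load("w4.npz");p=(z["K"],z["R"],z["t"]);g=cv2.cvtColor(cv2.imread("pics/wrist4.png"),cv2.COLOR_BGR2HSV)
piv=ray("",320,101.5,.1,p)[:2];print(piv);a=.2
for zz,lo,hi in((.066,-.2,.3),(.065,1.2,1.7)):
  for rad in(.085,.095,.103):
    th=np.arange(lo,hi,.004);S=[]
    for t in th:
        u=proj("",[piv[0]+rad*np.cos(a-t),piv[1]+rad*np.sin(a-t),zz],p);S.append(cv2.getRectSubPix(g[...,1].copy(),(1,1),(float(u[0]),float(u[1])))[0,0])
    m=np.array(S)>50;print(rad,[(round(x[0],3),round(x[-1],3)) for x in np.split(th[m],np.where(np.diff(th[m])>.01)[0]+1) if len(x)])
# neck edges by gradient along rows, z=.08
for v in(180,200,220,240):
    d=np.abs(np.diff(cv2.GaussianBlur(g[...,2],(3,3),0)[v].astype(int)));l=270+d[270:300].argmax()+.5;r=340+d[340:370].argmax()+.5
    A=ray("",l,v,.08,p)[:2]-piv;B=ray("",r,v,.08,p)[:2]-piv;M=(A+B)/2;print(v,l,r,"w",np.linalg.norm(A-B),"tray",a-np.arctan2(M[1],M[0]))
E
```

```text
[0.51021853 0.09308989]
0.085 [(np.float64(-0.044), np.float64(0.076))]
0.095 [(np.float64(-0.04), np.float64(0.068))]
0.103 [(np.float64(-0.036), np.float64(0.06))]
0.085 [(np.float64(1.376), np.float64(1.492))]
0.095 [(np.float64(1.384), np.float64(1.484))]
0.103 [(np.float64(1.388), np.float64(1.48))]
180 284.5 355.5 w 0.038150875862335294 tray 0.8019679147115353
200 285.5 355.5 w 0.03816377337114104 tray 0.7967528513533257
220 285.5 354.5 w 0.03817712624632335 tray 0.8024127402750318
240 285.5 357.5 w 0.040437248390264434 tray 0.7909159714940415
```

Call:
step_arm([
  {"xyz": [0,-0.9,0],"turn": [0.01,0,0],"grip": 5},
  {"xyz": [0,-2.6,0],"turn": [0.03,0,0],"grip": 5},
  {"xyz": [0,-4.4,-0.1],"turn": [0.05,0,0],"grip": 5},
  {"xyz": [0,-5.7,-0.1],"turn": [0.065,0,0],"grip": 5},
  {"xyz": [0,-6.4,-0.2],"turn": [0.073,0,0],"grip": 5},
  {"xyz": [0,-6.4,-0.2],"turn": [0.073,0,0],"grip": 5},
  {"xyz": [2,-6.4,-0.2],"turn": [0.073,0,0],"grip": 5},
  {"xyz": [4,-6.4,-0.2],"turn": [0.073,0,0],"grip": 5},
  {"xyz": [4,-6.4,-0.2],"turn": [0.073,0,0],"grip": 5},
])

```text
t: 12.58
tool_pos: [0.5784, 0.0381, 0.2025]
orientation: [0.531, 1.508, -0.53]
force: [-7.1, 6.1, -10.1]
opening: 0.0096
```

Call:
step_arm([
  {"xyz": [1,0,0],"turn": [0,0,0],"grip": 5},
  {"xyz": [2,0,0],"turn": [0,0,0],"grip": 5},
  {"xyz": [2,0,0],"turn": [0,0,0],"grip": 5},
])

```text
t: 12.95
tool_pos: [0.5784, 0.038, 0.2007]
orientation: [0.531, 1.508, -0.53]
force: [-7.0, 5.6, -10.7]
opening: 0.01
```

Call:
step_arm([
  {"xyz": [1,0,0],"turn": [0,0,0],"grip": 5},
  {"xyz": [2,0,0],"turn": [0,0,0],"grip": 5},
  {"xyz": [2,0,0],"turn": [0,0,0],"grip": 5},
])

```text
t: 13.32
tool_pos: [0.5784, 0.038, 0.1988]
orientation: [0.531, 1.508, -0.53]
force: [-7.6, 5.3, -9.5]
opening: 0.0096
```

Call:
step_arm([
  {"xyz": [0.7,0,0],"turn": [0,0,0],"grip": 5},
  {"xyz": [1.5,0,0],"turn": [0,0,0],"grip": 5},
  {"xyz": [1.5,0,0],"turn": [0,0,0],"grip": 5},
])

```text
t: 13.7
tool_pos: [0.5784, 0.0381, 0.1973]
orientation: [0.531, 1.508, -0.53]
force: [-7.8, 4.9, -8.9]
opening: 0.01
```

Call:
step_arm([
  {"xyz": [0.7,0,0],"turn": [0,0,0],"grip": 5},
  {"xyz": [1.5,0,0],"turn": [0,0,0],"grip": 5},
  {"xyz": [1.5,0,0],"turn": [0,0,0],"grip": 5},
])

```text
t: 14.08
tool_pos: [0.5784, 0.0381, 0.1959]
orientation: [0.531, 1.508, -0.53]
force: [-7.8, 5.2, -8.7]
opening: 0.0103
```

Call:
step_arm([
  {"xyz": [0.7,0,0],"turn": [0,0,0],"grip": 5},
  {"xyz": [1.5,0,0],"turn": [0,0,0],"grip": 5},
  {"xyz": [1.5,0,0],"turn": [0,0,0],"grip": 5},
])

```text
t: 14.45
tool_pos: [0.5784, 0.038, 0.1945]
orientation: [0.531, 1.507, -0.53]
force: [-7.6, 5.4, -7.4]
opening: 0.0095
```

Call:
step_arm([
  {"xyz": [0.7,0,0],"turn": [0,0,0],"grip": 5},
  {"xyz": [1.5,0,0],"turn": [0,0,0],"grip": 5},
  {"xyz": [1.5,0,0],"turn": [0,0,0],"grip": 5},
])

```text
t: 14.82
tool_pos: [0.5784, 0.038, 0.1931]
orientation: [0.531, 1.507, -0.53]
force: [-8.7, 4.6, -7.0]
opening: 0.0097
```

Call:
step_arm([
  {"xyz": [0.7,0,0],"turn": [0,0,0],"grip": 5},
  {"xyz": [1.5,0,0],"turn": [0,0,0],"grip": 5},
  {"xyz": [1.5,0,0],"turn": [0,0,0],"grip": 5},
])

```text
t: 15.2
tool_pos: [0.5788, 0.0383, 0.1928]
orientation: [0.531, 1.507, -0.529]
force: [-11.6, 6.5, 0.1]
opening: 0.0094
```

Call:
step_arm([
  {"xyz": [0,0,0],"turn": [0,0,0],"grip": 14},
  {"xyz": [0,0,0],"turn": [0,0,0],"grip": 20},
  {"xyz": [0,0,0],"turn": [0,0,0],"grip": 25},
  {"xyz": [0,0,0],"turn": [0,0,0],"grip": 25},
])

```text
t: 15.7
tool_pos: [0.5797, 0.037, 0.1919]
orientation: [0.53, 1.504, -0.53]
force: [-0.4, -0.6, 0.7]
opening: 0.0252
```

```bash
python3 arc.py "[]"; python3 - <<'E'
from h import *
a=shot("wrist","wrist5.png")[60:400,130:510];b=shot("scene","scene5.png")[205:355,245:425];c=shot("side","side5.png")[235:325,265:385]
o=np.zeros((600,800,3),np.uint8);o[:340,:380]=a;o[:350,380:]=cv2.resize(b,(420,350));o[350:,380:]=cv2.resize(c,(333,250))[:,:,:].copy() if 0 else 0
o[350:,380:713]=cv2.resize(c,(333,250));cv2.imwrite("pics/m5.png",o[...,::-1])
E
```

```text
t 15.7 r 0.08925158320185532 tray 0.8666612117906691 tool yaw tray 0.8775428644002169 z 0.19186085112512236 F [-0.4428813  -0.59536031  0.6587757 ] 0.025192278649777557
```

View pics/m5.png

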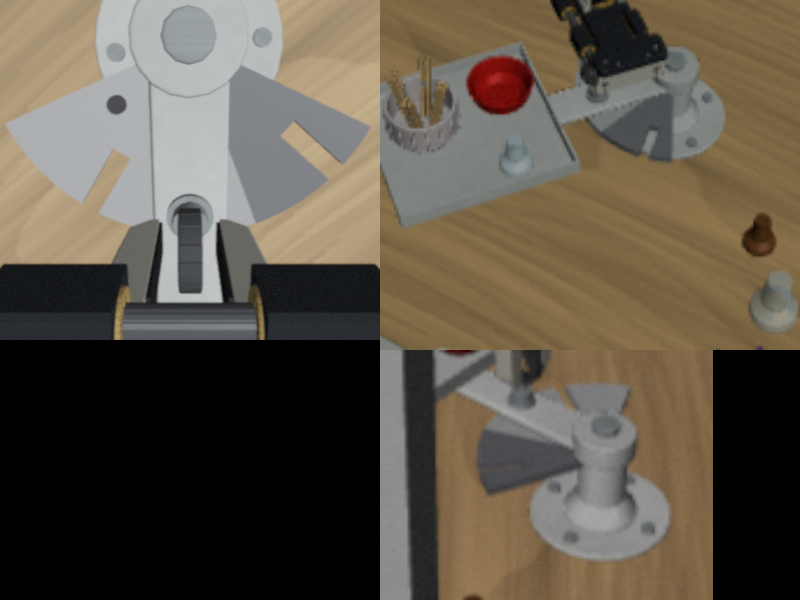

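Force fell from 7 N to about 0 as the ring bottomed out, and the total lowering of about 14.8 mm from the upper stop matches fully home. The tray load still stands in place: ramekin, red bowl and stopper are all upright. Retracting straight up, then checking the ring's height.

Call:
step_arm([
  {"xyz": [-5,0,0],"turn": [0,0,0],"grip": 30},
  {"xyz": [-15,0,0],"turn": [0,0,0],"grip": 30},
  {"xyz": [-30,0,0],"turn": [0,0,0],"grip": 30},
  {"xyz": [-55,0,0],"turn": [0,0,0],"grip": 30},
  {"xyz": [-80,0,0],"turn": [0,0,0],"grip": 30},
  {"xyz": [-105,0,0],"turn": [0,0,0],"grip": 30},
  {"xyz": [-130,0,-20],"turn": [0,0,0],"grip": 30},
  {"xyz": [-140,0,-60],"turn": [0,0,0],"grip": 30},
  {"xyz": [-145,0,-100],"turn": [0,0,0],"grip": 30},
  {"xyz": [-145,0,-120],"turn": [0,0,0],"grip": 30},
  {"xyz": [-145,0,-120],"turn": [0,0,0],"grip": 30},
  {"xyz": [-145,0,-120],"turn": [0,0,0],"grip": 30},
])

```text
t: 17.35
tool_pos: [0.4863, 0.112, 0.3362]
orientation: [0.53, 1.505, -0.53]
force: [-0.7, -0.3, 0.5]
opening: 0.0302
```

```bash
python3 arc.py "[]"; python3 - <<'E'
from h import *
p=P("wrist");np.savez("w6.npz",K=p[0],R=p[1],t=p[2]);a=shot("wrist","wrist6.png");b=shot("side","side6.png");c=shot("scene","scene6.png")
piv=np.array([.5098,.0925]);w=piv+.09*np.array([np.cos(.2-.874),np.sin(.2-.874)])
for h in(.12,.129):
    print(h,[proj(n,[*w,h]).round(1) for n in("side","scene")],proj("",[*w,h],p).round(1))
o=np.zeros((600,800,3),np.uint8);o[:300,:400]=cv2.resize(a,(400,300));o[:300,400:]=cv2.resize(c[200:350,225:425],(400,300));
o[300:,:400]=cv2.resize(b[230:305,290:390],(400,300));o[300:,400:]=cv2.resize(c[225:300,320:420],(400,300));cv2.imwrite("pics/m6.png",o[...,::-1])
E
```

```text
t 17.35 r 0.030560513967325155 tray -2.2388203071214257 tool yaw tray 0.8774878890332659 z 0.33622702996155784 F [-0.67380956 -0.2552112   0.48919067] 0.030238774890735908
0.12 [array([315.7, 239.5]), array([338.2, 235.7])] [318.8 356.9]
0.129 [array([315.8, 236.3]), array([338.2, 233.3])] [318.8 363. ]
```

View pics/m6.png

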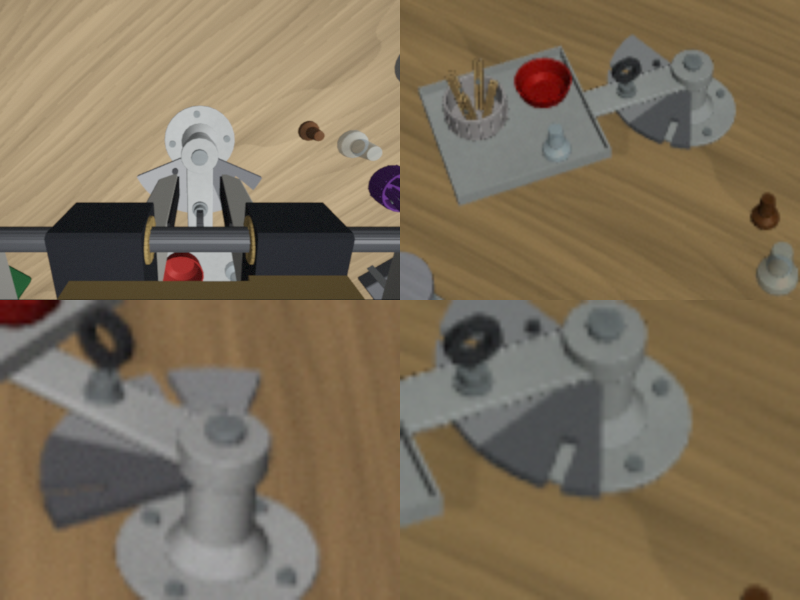

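Side view: the ring centre is at (316,239.5), where home predicts 239.5 and riding on the plate predicts 236.3. Scene view: it is at (338,235), against 235.7 home and 233.3 riding. The pin is home, the load is upright and the arm is clear.

```bash
python3 -c "
from h import *
print(robot.close_job())"
```

```text
the job is handed in; nothing more can be done
None
```

I pulled the ring, swung the tray clockwise to the very next notch (tray value about 0.87 rad), let the pin down into it and handed the job in. By my checks the pin is fully home. The clock was at about 17.5 s of the 48 s allowed, and `close_job()` gave no verdict.

**Last checks**
- **Pin:** the ring centre was at image row 239.5 in the side view, where fully home predicts 239.5 and riding on the plate predicts 236.3. In the scene view it was at row 235.0, against 235.7 for home and 233.3 for riding. On lowering, the spring pull fell from 7 N to about 0 at the bottom.
- **Tray load:** the ramekin, pinch bowl and stopper were upright on the tray.
- **Robot:** the gripper was clear of everything, reading about 1 N.
- **Bench things:** I did not measure the bystanders again after the move. The arm stayed well away from them.

**What went wrong**
- **Over-lift:** early in the swing I counted the lift twice and pulled the pin up against its top stop, at about 26 N on the wrist. The ring slid a few millimetres in the fingers, so I lowered it before going on. The nose was off the plate at that point.
- **Sideways pull:** 6 to 13 N of sideways force on the gripper remained for the rest of the swing. I did not find the cause; it vanished when I let go of the ring.

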